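Seat the cutter cassette and hold the clamp lever at the third click

TASK

Take the smaller of the two grid cassettes, the one that fits, and press it fully home in the rectangular recess of the vegetable cutter's deck, so that its frame is flush. Then push the cutter's spring-return lever down past the first two clicks to the third, not on to the end stop, and finish while still holding it there with the gripper so that the fitter can pin it. Leave everything else on the bench where it is.

Things in the scene. Friction and masses are not known exactly. Their poses are not given: they have to be found in the camera images.
- cutter: Vegetable cutter, bare aluminium, fixed to the bench: a flat deck 200 (x) by 300 (y) by 50 mm high with a rectangular recess in its left (+y) half and a lever between two upright cheeks (their tops 185 mm above the bench) on its right (-y) half. Origin at the centre of the underside; its front faces its own -x, towards the robot; z up. The bench stands at world z = 0.
- nest (a point): Centre of the recess floor, 28 mm above the bench, 22 mm below the deck top, 70 mm to +y of the cutter origin; axes as the cutter. The recess is 83 (x) by 63 (y) by 22 mm deep, edges chamfered 3 mm. A sprung steel ball stands 3 mm out of the middle of each short (x) end wall: the cassette stops on the balls 8 to 10 mm proud, needs a push of 5 to 10 N to go home, and stays there.
- cassette: The cassette that fits, loose, 0.22 kg (varies): a steel frame 80 (x) by 60 (y) by 22 mm high round a grid, bridged by a black grip rib along its x, 60 mm long, 14 mm thick, its top 50 mm above the underside (28 mm above the frame). Origin at the centre of the underside; z up; goes in either way round. Home: origin at the nest point, frame top flush with the deck, rib standing up.
- big_cassette: The other cassette, a bystander, loose: the same make, but its frame is 104 by 78 by 22 mm and does not fit the recess; its rib is 84 mm long. Origin at the centre of the underside.
- lever (a joint): Lever angle, rad: 0 at rest (up), growing as its front end is pushed down. Sprung clicks at 0.12, 0.32 and 0.52, each followed by its notch: first 0.22, second 0.42, third 0.62; end stop 0.80. No notch holds it: let go, it springs back to 0. At the grip it takes 5 N at first, 6 to 10 N up to each click, drops 4 to 6 N just past it and rises to about 8 N in the third notch.
- lever_grip (a point): Centre of the lever's black cross grip, a cylinder 24 mm in diameter and 80 mm long along the cutter's y, at the lever's front end, 140 mm from the pivot. It rises 0.33 rad above level at rest (centre about 205 mm above the bench), is 0.29 rad below level in the third notch (centre about 120 mm above the bench), and 0.47 rad below level at the end stop (centre about 97 mm above the bench).
- lever_pivot (a point): The lever's pivot, fixed on the cutter 65 mm to +x and 90 mm to -y of its origin, 160 mm above the bench; the lever swings in the cutter's x-z plane and points from here to the cutter's -x; at joint value q it stands 0.33 - q rad above level.
- ramekin: White ramekin, 68 mm wide and 42 mm high, loose; bystander. Origin under its centre.
- can: Food can, 74 mm wide and 110 mm high, loose; bystander. Origin under its centre.
- jar: Amber glass jar, 70 mm wide and 100 mm high, loose; bystander. Origin under its centre.
- spatula: Spatula lying on the bench, loose; bystander. Origin under its middle.
- brush: Brush lying on the bench, loose; bystander. Origin under its middle.
- bowl: Steel bowl, 130 mm wide and 50 mm high, loose; bystander. Origin under its centre.
Mind the look-alikes: they are no part of the job. Leave any purple look-alike of the cassette alone.

How it is judged:
By the outcome, as a careful person would: the job done as asked, in the order asked, and still so for the second after the job is handed in, while the arm keeps its last pose, push and grip.
It also fails if it takes over 70 s, if anything falls off the work surface, if the arm or the gripper's body presses on something with over 40 N, if the wrist force passes 120 N, or if a joint passes its speed limit or range.

ROBOT

A 6-joint arm with a two-finger parallel gripper is mounted at the origin on the work surface. World frame = base frame: x ahead of the robot, y to its left, z up, the work surface at z = 0. Lengths are in mm, angles in rad, forces in N, time in s.
With the tool pointing down it reaches from about 275 to 750 mm from the base axis. Payload 10.2 kg.
Tool frame: the origin (TCP) lies between the finger pads; the fingertips stand ctrl.tips_ahead ahead of it and the grasp point (between the pads) lies 8 mm behind it (ctrl.tips_ahead is the distance from the TCP to the fingertips, in mm); z points along the fingers, y is the direction in which the jaws open and shut (so a half turn about z gives the same grasp; the last joint's range is limited). The gripper opens to 85 mm and grips with 20 to 120 N. Pads are 22 mm wide; open, the fingers measure 114 mm over their backs; the gripper's body (76 mm by 85 mm) begins 54 mm behind the grasp point. The pads swing forward as they close: fully open they stand 13 mm farther back than shut.
Start: joints at [1.025, 0.313, 1.498, -0, 1.331, -0.223], TCP at [166.555, 497.886, 242.294] pointing down, gripper open.
Joint ranges: [-2.94, 2.94], [-0.97, 2.17], [0.19, 2.56], [-1.23, 4.37], [0.02, 3.11], [-2.88, 2.88]. Speed limits (rad/s): [2.39, 2.39, 3.01, 3.14, 3.14, 3.14].

INTERFACE

Orientations are given as a unit quaternion [w, x, y, z].
In Python, from rig import ctrl gives the robot as it stands. The module is installed in compiled form; this text tells all that it offers.
- The arm moves only by the tool move_arm, never from a script. Its argument "motion" is a list of rows, each an object with "offset": the shift along the tool's x, y, z in m, a list of three; "angular": the turn, a rotation vector about the tool's x, y, z in degrees, a list of three; "jaw": the finger opening in m, from 0 to 0.0854. In form: [{"offset": [tx, ty, tz], "angular": [ax, ay, az], "jaw": jaw}, ...]. A call has 1 to 5 rows; each row is the pose to reach, as a shift and turn from the pose commanded when the call began, along the tool's axes at that moment; what a row does not reach only later rows make up. A row lasts 1/8 s, in which the tool goes at most 62.5 mm and 10.7 degrees, less where a joint would pass 70% of its speed; a pose out of reach is approached as far as the arm can. A call with a gripper value outside its range is refused whole. The fingers move at their own pace and stop on an object; "squeeze" is the grip in N (left out, the last holds). Time passes only in rows, so rows that repeat a pose let the fingers close. It gives the time, the measured TCP pose, the force and the opening at its end, in the units of the state.
- ctrl.sense(): the state, without advancing time (a new reading comes with each control period).
- ctrl.capture(name): name is "side" or "top" or "wrist"; returns a dict with "img" (400x640x3 uint8, red, green, blue), "intrinsics" (3x3 intrinsics, pixels), "k1" (the pictures are not rectified: a ray, as slopes to the right and down, at radius r is drawn at 1 + k1 r^2 times it, then the intrinsics apply), "rvec" (rotation vector, rad) and "tvec" (3), from world to camera coordinates, as OpenCV has them. Camera axes: x right, y down, z forward; pixel columns grow to the right and rows downward; lengths in mm; the calibration is good to about 2 mm. A picture is of the moment at which its call begins. There is no depth.
- ctrl.finish_job(): hands the job in, once; it reports no verdict.
The state is a dict: "time_s": time; "joints": joint angles; "dq": joint speeds; "tau": joint torques, N m; "eef_pos": TCP position; "ee_rot": TCP orientation; "force": force on the tool from outside, world axes, zero at the start; "wrist_torque": the same for the moment, N m; "grip_width": opening from 0.0 (shut) to 1.0 (fully open).
Only numpy, scipy, OpenCV 4.12 (cv2) and the standard library are available. Lean on these libraries where they do the work, as an engineer would, in place of code of your own. Each camera call takes 0.05 s, during which the arm holds its last target. There are 200 camera calls.

## Working session

There is one attempt and no reset: what is moved stays moved. The work goes in short steps, Python scripts to look and compute and a tool call to move; the robot and the scene stay as the last step left them, time stands still between calls to the robot, and variables do not carry over. Pictures are saved under pics/ and viewed, about 8 in all and at most 12, crops included, and the job is handed in when it is done.

Besides the shell and the picture viewer there is one more tool, called after "Emit:" by a JSON object that holds its "op" and its "data". move_arm: Moves the arm, as the interface text tells. Its arguments: {"type":"object","properties":{"motion":{"type":"array","items":{"type":"object","properties":{"offset":{"type":"array","items":{"type":"number"}},"angular":{"type":"array","items":{"type":"number"}},"jaw":{"type":"number"}}}},"squeeze":{"type":"number"}},"required":["motion"]}

```bash
mkdir -p pics
cat > h.py <<'E'
import numpy as np, cv2
from rig import ctrl
from scipy.spatial.transform import Rotation as R
def cap(n,save=None):
    c=ctrl.capture(n)
    if save: cv2.imwrite('pics/'+save,c['img'][:,:,::-1])
    c['K']=np.array(c['intrinsics'],float);c['R']=R.from_rotvec(np.ravel(c['rvec'])).as_matrix();c['t']=np.ravel(c['tvec'])
    return c
def ray(c,u,v):
    K=c['K'];d=np.array([(u-K[0,2])/K[0,0],(v-K[1,2])/K[1,1]]);s=d.copy()
    for _ in range(20): s=d/(1+c['k1']*(s@s))
    o=-c['R'].T@c['t'];return o,c['R'].T@np.array([s[0],s[1],1])
def onz(c,u,v,z):
    o,d=ray(c,u,v);return o+d*(z-o[2])/d[2]
def proj(c,P):
    p=c['R']@np.array(P,float)+c['t'];s=p[:2]/p[2];s=s*(1+c['k1']*(s@s));K=c['K']
    return np.array([K[0,0]*s[0]+K[0,2],K[1,1]*s[1]+K[1,2]])
E
python3 - <<'E'
from h import *
for n in('top','side'):
    c=cap(n,n+'0.png');print(n,-c['R'].T@c['t'],c['R'][2],c['K'][0,0],c['k1'])
s=ctrl.sense();print(s,ctrl.tips_ahead)
E
```

```text
top [ 368.24452704   36.12219767 1302.47350633] [ 0.16331407 -0.02571931 -0.98623883] 430.67914663287235 -0.11312003508185244
side [ 131.2489284   981.68940523 1340.39582997] [ 0.25132897 -0.60837979 -0.75279996] 459.4811787352788 0.020369442026416912
{'time_s': 0.1, 'joints': array([ 1.02458126e+00,  3.13426769e-01,  1.49834756e+00, -4.56862660e-06,
        1.33096109e+00, -2.23429017e-01]), 'dq': array([ 0.00121703, -0.00125955, -0.00270309,  0.00026853,  0.002356  ,
        0.00052409]), 'tau': array([ 3.75075499e-03, -4.12899184e+01, -2.60142088e+01, -1.56933647e-04,
        2.95450518e-03,  2.29923174e-06]), 'eef_pos': array([166.45462969, 497.70044703, 241.78064132]), 'ee_rot': array([-2.12437397e-04,  1.60692722e-01,  9.87004317e-01, -5.30427640e-04]), 'force': array([0.33646876, 0.19151851, 0.60497695]), 'wrist_torque': array([ 0.04044941,  0.05415021, -0.01441221]), 'grip_width': 1.0011224923017723} 11.0
```

View pics/top0.png

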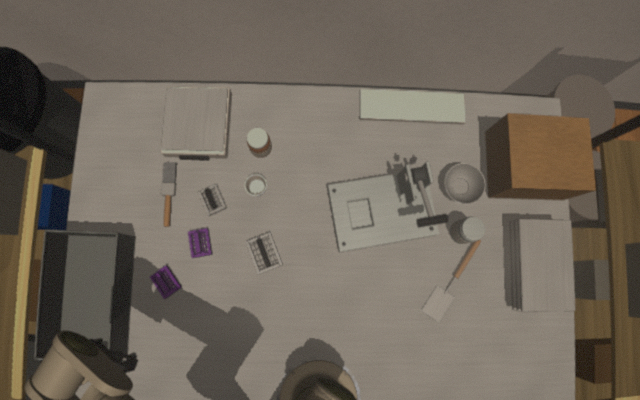

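View pics/side0.png

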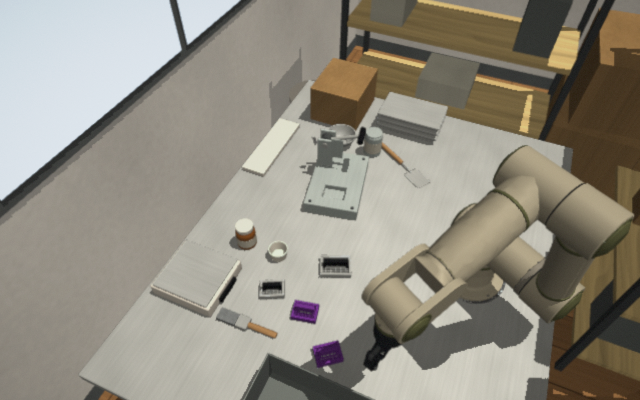

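The top view shows four cassette-like things: steel at (212,198), larger steel at (264,252), and purple at (200,242) and (165,281). The smaller steel one at (212,198) fits the description, with a black rib and a frame smaller than the other. The cutter is at about (385,210), with its recess at (360,213) and lever grip at (432,220). Next I'll enlarge and measure.

Run:
```python
from h import *
c=cap('top');im=c['img'][:,:,::-1]
a=cv2.resize(im[165:275,150:290],None,fx=4,fy=4,interpolation=cv2.INTER_CUBIC)
b=cv2.resize(im[150:260,320:460],None,fx=4,fy=4,interpolation=cv2.INTER_CUBIC)
s=cap('side')['img'][:,:,::-1]
cv2.imwrite('pics/crop1.png',cv2.resize(np.hstack([a,b]),(800,314)) )
cv2.imwrite('pics/cropb.png',cv2.resize(im[150:260,320:460],None,fx=5.5,fy=5.5,interpolation=cv2.INTER_CUBIC))
cv2.imwrite('pics/cropa.png',cv2.resize(im[165:275,150:290],None,fx=5,fy=5,interpolation=cv2.INTER_CUBIC))
for n,u,v,z in [('small',212,198,22),('big',264,252,22),('p1',200,242,22),('p2',165,281,22),('recess',360,213,50)]: print(n,onz(c,u,v,z).round())
```

```text
small [581. 333.  22.]
big [423. 169.  22.]
p1 [447. 361.  22.]
p2 [329. 459.  22.]
recess [ 543. -111.   50.]
```

View pics/cropb.png

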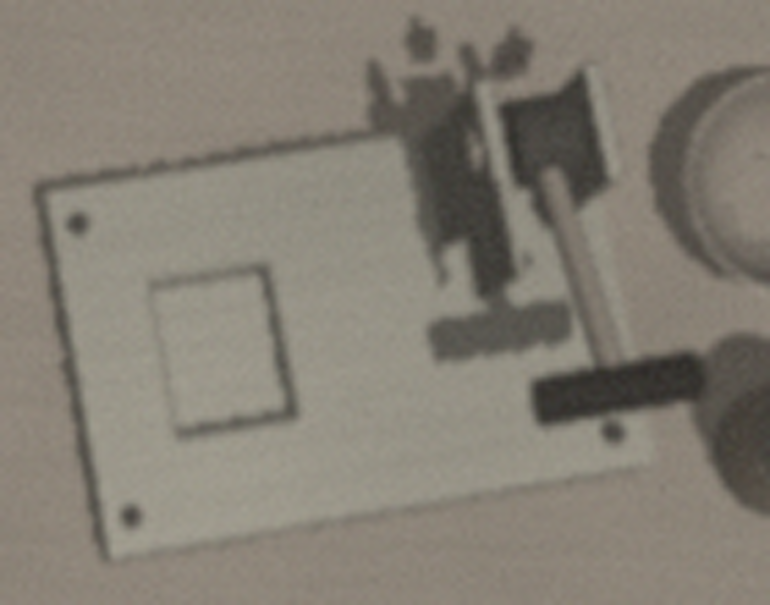

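View pics/cropa.png

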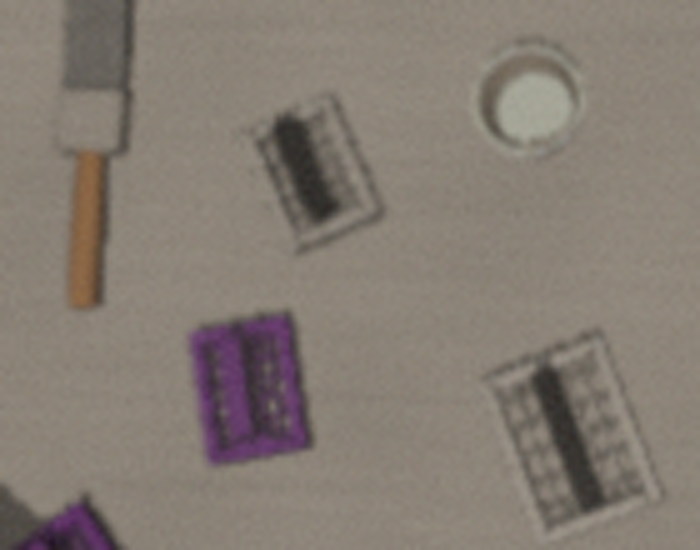

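The crops confirm it. The small steel cassette has frame corners at about (200,191), (217,184), (227,208) and (210,215). The big one's frame is clearly larger, and the purple ones are look-alikes. I can read the recess corners and deck edges too, so I'll compute poses.

Run:
```python
from h import *
c=cap('top')
def pts(l,s,o,z): return np.array([onz(c,u/s+o[0]-.4,v/s+o[1]-.4,z) for u,v in l])[:,:2]
def rep(n,p):
    e=[np.linalg.norm(p[i]-p[(i+1)%4]).round(1) for i in range(4)]
    lx=(p[0]-p[3]+p[1]-p[2]);print(n,p.mean(0).round(1),e,'yaw',np.degrees(np.arctan2(lx[1],lx[0])).round(1))
rep('recess',pts([(150,283),(265,265),(297,415),(180,437)],5.5,(320,150),50))
rep('small top',pts([(248,130),(335,95),(383,213),(298,250)],5,(150,165),22))
p=pts([(40,185),(105,560),(650,460)],5.5,(320,150),50)
print('deck',np.linalg.norm(p[0]-p[1]),np.linalg.norm(p[1]-p[2]),'cen',(p[0]+p[2])/2,'yaw',np.degrees(np.arctan2(*(p[0]-p[1])[::-1])),np.degrees(np.arctan2(*(p[1]-p[2])[::-1]))-90)
g=pts([(535,400),(703,373)],5.5,(320,150),205);print('grip',g,g.mean(0),np.linalg.norm(g[0]-g[1]))
r=pts([(287,118),(322,215)],5,(150,165),50);print('rib',r,r.mean(0),np.degrees(np.arctan2(*(r[0]-r[1])[::-1])))
yaw=np.radians(7.5)
cen=(p[0]+p[2])/2
M=np.array([[np.cos(yaw),-np.sin(yaw)],[np.sin(yaw),np.cos(yaw)]])
print('nest',cen+M@[0,70],'grip pred',cen+M@[65-140*np.cos(.33),-90])
```

```text
recess [ 542.7 -111.8] [np.float64(63.1), np.float64(82.8), np.float64(64.0), np.float64(84.4)] yaw 12.0
small top [577.9 330.3] [np.float64(56.6), np.float64(79.0), np.float64(55.4), np.float64(80.5)] yaw 25.6
deck 204.41439221408314 299.54663073159907 cen [ 559.14966697 -177.84941855] yaw 10.830198434153923 11.449566692502572
grip [[ 500.8565657  -241.77633377]
 [ 515.64429223 -323.48812648]] [ 508.25042896 -282.63223012] 83.03911081375585
rib [[605.09524086 343.17287683]
 [547.62358611 318.59168343]] [576.35941349 330.88228013] 23.156873218240385
nest [ 550.01283352 -108.44827825] grip pred [ 504.02810544 -275.88291625]
```

```bash
cat >> h.py <<'E'
def tgt(P,yaw,tilt=0,pose=None):
    """yaw=world angle (deg) of tool y; tilt (deg) leans z from down toward tool-frame -x... about tool y"""
    s=ctrl.sense();q=np.array(s['ee_rot']);R0=R.from_quat([q[1],q[2],q[3],q[0]])
    a=np.radians(yaw);y=np.array([np.cos(a),np.sin(a),0]);z=np.array([0,0,-1.]);x=np.cross(y,z)
    R1=R.from_matrix(np.c_[x,y,z])*R.from_euler('y',tilt,degrees=True)
    off=R0.inv().apply(np.array(P)-s['eef_pos'])/1000
    print('t',s['time_s'],'at',np.round(s['eef_pos'],1),'F',np.round(s['force'],1),'w',round(s['grip_width'],3),'| off',off.round(4),'ang',np.degrees((R0.inv()*R1).as_rotvec()).round(1))
E
python3 - <<'E'
from h import *
tgt([577,331,242],114);tgt([577,331,140],114)
E
```

```text
t 0.25 at [166.5 497.8 242. ] F [ 0.  -0.6 -1. ] w 1.002 | off [-0.4422 -0.0279 -0.    ] ang [ -0.   -0.  -42.5]
t 0.25 at [166.5 497.8 242. ] F [ 0.  -0.6 -1. ] w 1.002 | off [-0.4422 -0.0279  0.102 ] ang [ -0.   -0.  -42.5]
```

Emit:
{"op": "move_arm", "data": {"motion": [{"offset": [-0.06, -0.004, 0], "angular": [0, 0, -9], "jaw": 0.085}, {"offset": [-0.12, -0.008, 0], "angular": [0, 0, -18], "jaw": 0.085}, {"offset": [-0.18, -0.012, 0], "angular": [0, 0, -27], "jaw": 0.085}, {"offset": [-0.24, -0.016, 0], "angular": [0, 0, -36], "jaw": 0.085}, {"offset": [-0.3, -0.02, 0], "angular": [0, 0, -42.5], "jaw": 0.085}]}}

```text
time_s: 0.88
eef_pos: [446.4, 382.7, 242.3]
ee_rot: [-0.0, -0.21, 0.978, 0.0]
force: [0.0, 0.3, 0.1]
grip_width: 0.997
```

Run:
```python
from h import *
tgt([560,320,210],114)
```

```text
t 0.875 at [446.4 382.7 242.3] F [0.  0.3 0.1] w 0.997 | off [-0.0778 -0.1038  0.0323] ang [ 0.  -0.   0.2]
```

Emit:
{"op": "move_arm", "data": {"motion": [{"offset": [-0.034, -0.045, 0.014], "angular": [0, 0, 0], "jaw": 0.085}, {"offset": [-0.068, -0.09, 0.028], "angular": [0, 0, 0], "jaw": 0.085}, {"offset": [-0.078, -0.104, 0.032], "angular": [0, 0, 0], "jaw": 0.06}, {"offset": [-0.078, -0.104, 0.032], "angular": [0, 0, 0], "jaw": 0.06}]}}

```text
time_s: 1.38
eef_pos: [558.4, 320.2, 209.8]
ee_rot: [-0.001, -0.207, 0.978, 0.0]
force: [0.2, -0.2, 0.8]
grip_width: 0.703
```

Run:
```python
from h import *
c=cap('wrist','w1.png');print(-c['R'].T@c['t'],c['R'][2],ctrl.tips_ahead)
for P in ([577,331,22],[577,331,50]): print(proj(c,P))
tgt([577,331,150],114)
```

```text
[482.34021072 284.95358304 342.18321434] [ 0.29306039  0.13098234 -0.94707932] 11.0
[325.3810003  195.46729664]
[325.67343488 204.23266391]
t 1.425 at [557.7 321.  210.4] F [-0.1 -0.1  0.3] w 0.704 | off [-0.0217  0.0012  0.0604] ang [ 0. -0.  0.]
```

View pics/w1.png

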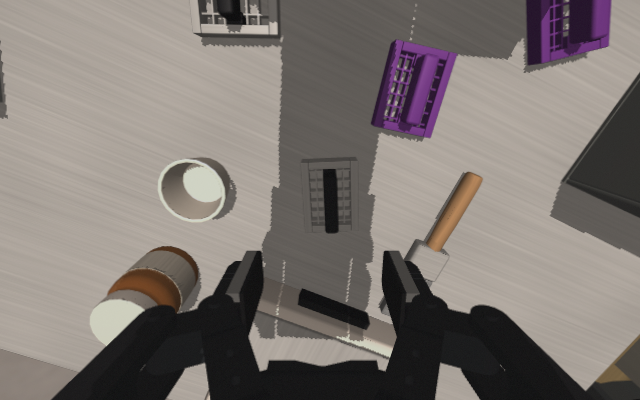

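The wrist view shows the small cassette at about (329,196), with its frame from about (302,158) to (357,234) and its rib from (325,168) to (332,233). I'll measure it more closely from here.

Run:
```python
from h import *
c=cap('wrist');im=c['img']
g=im.max(2)
m=((g<35)*255).astype(np.uint8); m[:150]=0;m[245:]=0;m[:,:290]=0;m[:,370:]=0
n,l,st,ce=cv2.connectedComponentsWithStats(m)
i=1+np.argmax(st[1:,4]);ys,xs=np.where(l==i);r=cv2.minAreaRect(np.c_[xs,ys].astype(np.float32));print('rib',st[i],r)
cv2.imwrite('pics/w1c.png',cv2.resize(im[140:250,280:380,::-1],None,fx=5,fy=5,interpolation=cv2.INTER_CUBIC))
for u,v in [(325,168),(337,168),(326,232),(338,232)]: print(onz(c,u,v,50).round(1))
```

```text
rib [322 169  15  64 802] ((329.15093994140625, 200.47169494628906), (63.244598388671875, 12.857418060302734), 87.51044464111328)
[543.1 316.3  50. ]
[538.4 326.8  50. ]
[604.2 344.9  50. ]
[599.2 356.2  50. ]
```

View pics/w1c.png

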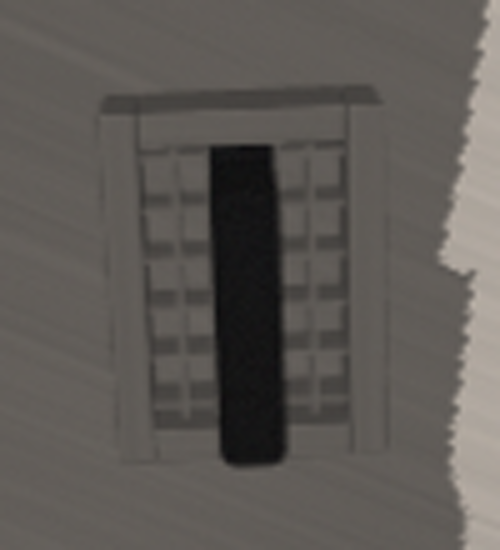

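Run:
```python
from h import *
c=cap('wrist')
f=lambda l,z:np.array([onz(c,280+u/5-.4,140+v/5-.4,z)[:2] for u,v in l])
p=f([(100,112),(383,105),(390,450),(122,460)],22);print(p.round(1),p.mean(0))
for i in range(4): d=p[(i+1)%4]-p[i];print(np.linalg.norm(d),np.degrees(np.arctan2(d[1],d[0])))
r=f([(222,463),(287,463),(211,180),(277,180)],50);print(r.round(1));print((r[0]+r[1])/2,(r[2]+r[3])/2)
d=(r[0]+r[1]-r[2]-r[3]);u=d/np.linalg.norm(d);print('yaw',np.degrees(np.arctan2(d[1],d[0])),'cen from rib',(r[0]+r[1])/2-30*u)
tgt([577,332,120],114)
```

```text
[[553.9 292.8]
 [528.3 346.3]
 [598.7 382.5]
 [625.6 328.3]] [576.60956649 337.4730257 ]
59.26797363474525 115.4956718645389
79.08157954867184 27.22947240662123
60.55699787889819 -63.60764587124384
80.0007725310104 -153.70856016787545
[[605.2 343.7]
 [599.7 356. ]
 [551.1 317.1]
 [545.9 328.8]]
[602.46535611 349.83047099] [548.49251641 322.92405859]
yaw 26.497064285082327 cen from rib [575.61663943 336.44591225]
t 1.525 at [557.2 321.7 211.1] F [-0.5  0.5  0.5] w 0.698 | off [-0.0222  0.0013  0.0911] ang [0.  0.  0.1]
```

Emit:
{"op": "move_arm", "data": {"motion": [{"offset": [-0.023, 0.007, 0.03], "angular": [0, 0, -2.5], "jaw": 0.05}, {"offset": [-0.023, 0.007, 0.08], "angular": [0, 0, -2.5], "jaw": 0.05}, {"offset": [-0.023, 0.007, 0.12], "angular": [0, 0, -2.5], "jaw": 0.05}, {"offset": [-0.023, 0.007, 0.12], "angular": [0, 0, -2.5], "jaw": 0.05}]}}

```text
time_s: 2.02
eef_pos: [574.3, 336.8, 88.3]
ee_rot: [-0.003, -0.23, 0.973, -0.0]
force: [1.6, -0.5, 0.3]
grip_width: 0.587
```

Run:
```python
from h import *
c=cap('wrist','w2.png')
tgt([576,336,39],116.5)
```

```text
t 2.075 at [575.7 337.1  91. ] F [0.4 0.4 1. ] w 0.582 | off [ 0.0002 -0.0011  0.052 ] ang [ 0.  -0.   0.1]
```

View pics/w2.png

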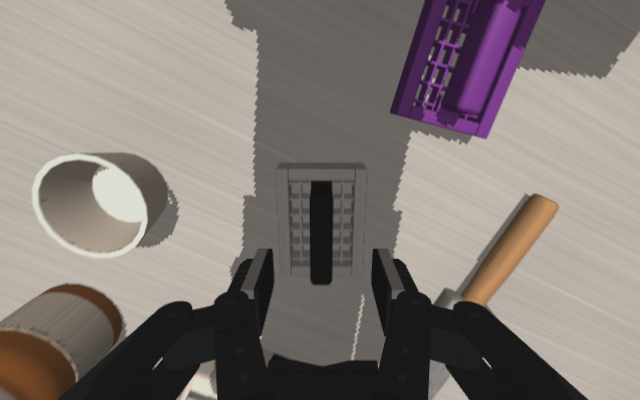

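The wrist view shows the rib at u≈320, midway between the fingers (262 and 382), and the cassette is aligned. I'll descend and grip.

Emit:
{"op": "move_arm", "data": {"motion": [{"offset": [0, 0, 0.03], "angular": [0, 0, 0], "jaw": 0.05}, {"offset": [0, 0, 0.051], "angular": [0, 0, 0], "jaw": 0.05}, {"offset": [0, 0, 0.051], "angular": [0, 0, 0], "jaw": 0.005}, {"offset": [0, 0, 0.051], "angular": [0, 0, 0], "jaw": 0.005}, {"offset": [0, 0, 0.051], "angular": [0, 0, 0], "jaw": 0.005}], "squeeze": 60}}

```text
time_s: 2.7
eef_pos: [577.5, 337.0, 42.0]
ee_rot: [0.002, -0.229, 0.973, 0.0]
force: [-1.7, 1.6, 7.9]
grip_width: 0.144
```

Emit:
{"op": "move_arm", "data": {"motion": [{"offset": [0, 0, 0], "angular": [0, 0, 0], "jaw": 0.005}, {"offset": [0, 0, 0], "angular": [0, 0, 0], "jaw": 0.005}]}}

```text
time_s: 2.95
eef_pos: [577.4, 337.0, 42.1]
ee_rot: [0.002, -0.229, 0.973, 0.0]
force: [-2.1, 1.3, 6.7]
grip_width: 0.15
```

Emit:
{"op": "move_arm", "data": {"motion": [{"offset": [0, 0, -0.02], "angular": [0, 0, 0], "jaw": 0.005}, {"offset": [0, 0, -0.06], "angular": [0, 0, 0], "jaw": 0.005}, {"offset": [0, 0, -0.1], "angular": [0, 0, 0], "jaw": 0.005}, {"offset": [0, 0, -0.13], "angular": [0, 0, 0], "jaw": 0.005}]}}

```text
time_s: 3.45
eef_pos: [576.7, 336.3, 173.0]
ee_rot: [0.001, -0.229, 0.973, 0.0]
force: [-0.2, 0.7, -1.3]
grip_width: 0.15
```

Run:
```python
from h import *
tgt([543,-110,172],101.3)
```

```text
t 3.45 at [576.7 336.3 173. ] F [-0.2  0.7 -1.3] w 0.15 | off [ 0.2293 -0.3843  0.0004] ang [ 0.   0.2 15.2]
```

Emit:
{"op": "move_arm", "data": {"motion": [{"offset": [0.023, -0.038, 0], "angular": [0, 0, 3], "jaw": 0.005}, {"offset": [0.05, -0.084, 0], "angular": [0, 0, 6], "jaw": 0.005}, {"offset": [0.077, -0.13, 0], "angular": [0, 0, 9], "jaw": 0.005}, {"offset": [0.104, -0.175, 0], "angular": [0, 0, 12], "jaw": 0.005}, {"offset": [0.13, -0.219, 0], "angular": [0, 0, 15], "jaw": 0.005}]}}

```text
time_s: 4.08
eef_pos: [557.6, 80.5, 171.0]
ee_rot: [0.001, -0.099, 0.995, -0.0]
force: [0.6, 0.1, -1.3]
grip_width: 0.147
```

Run:
```python
from h import *
tgt([543,-110,172],101.3)
```

```text
t 4.075 at [557.6  80.5 171. ] F [ 0.6  0.1 -1.3] w 0.147 | off [ 0.052  -0.1839 -0.001 ] ang [-0.   0.1  0.1]
```

Emit:
{"op": "move_arm", "data": {"motion": [{"offset": [0.012, -0.042, -0.0], "angular": [0, 0, 0], "jaw": 0.005}, {"offset": [0.024, -0.085, -0.0], "angular": [0, 0, 0], "jaw": 0.005}, {"offset": [0.036, -0.128, -0.0], "angular": [0, 0, 0], "jaw": 0.005}, {"offset": [0.048, -0.17, -0.0], "angular": [0, 0, 0], "jaw": 0.005}, {"offset": [0.052, -0.184, -0.0], "angular": [0, 0, 0], "jaw": 0.005}]}}

```text
time_s: 4.7
eef_pos: [543.4, -110.6, 170.7]
ee_rot: [0.001, -0.099, 0.995, -0.0]
force: [0.1, -0.2, -2.2]
grip_width: 0.147
```

Run:
```python
from h import *
c=cap('wrist','w3.png')
tgt([543,-110,172],101.3)
for P in ([543,-110,50],):print(proj(c,P))
```

```text
t 4.75 at [ 543.5 -111.1  170.5] F [-0.4 -1.4 -1.2] w 0.147 | off [ 0.0002  0.0011 -0.0015] ang [-0.1  0.1  0.1]
[324.76027882 195.24676037]
```

View pics/w3.png

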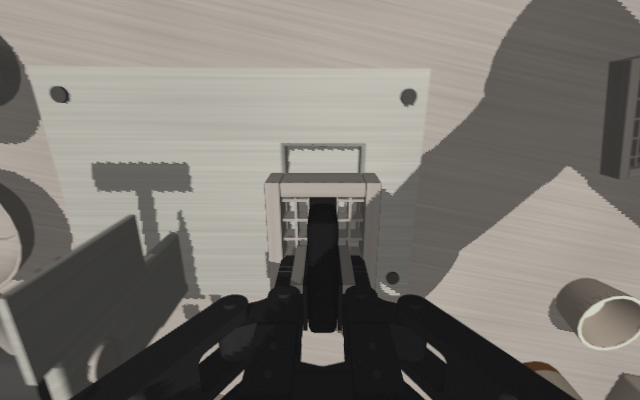

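The wrist view shows the cassette held over the recess. The recess's near edge is at v≈145, from u≈282 to 364. The held frame's near top edge is at v≈182, from about u=265 to 380. I'll get sub-pixel edges numerically.

Run:
```python
from h import *
c=cap('wrist');g=cv2.cvtColor(c['img'],cv2.COLOR_RGB2GRAY).astype(int)
print('row150-160 L',g[150:168,272:296].mean(0).round().astype(int));print('R 352..',g[150:168,352:376].mean(0).round().astype(int))
print('col recess v134..',g[134:204,300:345].mean(1).round().astype(int))
print('frame row187-191 L 258..',g[186:191,258:290].mean(0).round().astype(int));print('R 356',g[186:191,356:390].mean(0).round().astype(int))
print('deck near edge col 300 v58',g[58:78,280:290].mean(1).round().astype(int),g[58:78,110:120].mean(1).round().astype(int))
```

```text
row150-160 L [183 184 184 184 184 184 184 184 184 184 177 152 133 127 115  81  62  81
 117 153 179 181 181 181]
R 352.. [182 182 181 181 186 186 186 177 129  66  82 124 145 144 148 168 185 185
 185 185 185 185 185 185]
col recess v134.. [186 186 183 181 180 181 182 183 180 168 128 129 121  99 105 118 154 184
 184 185 187 187 185 188 187 186 187 190 186 184 183 181 185 186 184 183
 182 183 174  92  93  94  95  95  95  94  94  95 101 159 168 170 169 169
 168 169 170 170 169 166 164 162 151  75  61  80  86  85  75  76]
frame row187-191 L 258.. [181 180 180 180 180 169 142 163 172 169 169 169 168 167 167 168 169 167
 166 167 147 125 140 167 171 171 171 171 171 171 171 170]
R 356 [168 168 168 168 168 168 168 168 163 136 110 158 172 170 169 168 168 167
 168 169 168 168 168 167 156 135 147 147 147 152 167 178 180 180]
deck near edge col 300 v58 [164 165 166 168 168 169 170 170 170 170 175 183 184 184 183 182 184 187
 189 186] [168 170 171 172 171 170 167 166 167 176 180 180 180 181 182 183 182 180
 177 175]
```

Run:
```python
from h import *
c=cap('wrist');s=ctrl.sense();print(s['eef_pos'],s['time_s'])
a=np.radians(11.3);ex=np.array([np.cos(a),np.sin(a)]);ey=np.array([-np.sin(a),np.cos(a)])
T=s['eef_pos'][:2]
def f(n,u,v,z):
    p=onz(c,u,v,z)[:2]; print(n,p.round(1),'rel TCP along x,y:',((p-T)@ex).round(1),((p-T)@ey).round(1))
f('rec L',282.5,159,50);f('rec R',367,159,50);f('rec L inner wall',287,159,48);f('rec R inner',361.5,159,47)
f('rec near outer',323,143.5,50)
f('fr L',264,188.5,150.5);f('fr R',382,188.5,150.5);f('fr near top',323,182.5,150.5);f('fr near bot',323,172.5,128.5)
f('near edge',285,68,50);f('near edge2',115,66.5,50)
```

```text
[ 543.63341738 -108.24376292  170.00033813] 4.85
rec L [ 519.1 -149.1] rel TCP along x,y: -32.0 -35.2
rec R [505.4 -81.1] rel TCP along x,y: -32.1 34.2
rec L inner wall [ 518.8 -145.6] rel TCP along x,y: -31.6 -31.8
rec R inner [506.8 -85. ] rel TCP along x,y: -31.5 30.0
rec near outer [ 500.1 -119. ] rel TCP along x,y: -44.8 -2.0
fr L [ 513.2 -147.3] rel TCP along x,y: -37.5 -32.3
fr R [501.3 -88.3] rel TCP along x,y: -37.6 27.8
fr near top [ 504.2 -118.4] rel TCP along x,y: -40.7 -2.3
fr near bot [ 504.5 -118.3] rel TCP along x,y: -40.4 -2.2
near edge [ 450.6 -158. ] rel TCP along x,y: -101.0 -30.6
near edge2 [ 475.  -281.9] rel TCP along x,y: -101.3 -156.9
```

Emit:
{"op": "move_arm", "data": {"motion": [{"offset": [0, 0.0017, 0.025], "angular": [0, 0, 0], "jaw": 0.005}, {"offset": [0, 0.0017, 0.05], "angular": [0, 0, 0], "jaw": 0.005}, {"offset": [0, 0.0017, 0.065], "angular": [0, 0, 0], "jaw": 0.005}, {"offset": [0, 0.0017, 0.065], "angular": [0, 0, 0], "jaw": 0.005}]}}

```text
time_s: 5.35
eef_pos: [543.1, -105.9, 103.9]
ee_rot: [-0.001, -0.101, 0.995, 0.0]
force: [0.4, 0.4, -1.6]
grip_width: 0.148
```

Run:
```python
from h import *
c=cap('wrist','w4.png');tgt([543,-110,100],101.3)
cv2.imwrite('pics/w4c.png',cv2.resize(c['img'][110:260,230:420,::-1],None,fx=4,fy=4,interpolation=cv2.INTER_CUBIC))
```

```text
t 5.4 at [ 543.5 -106.3  104.7] F [-1.6  0.1 -2.3] w 0.147 | off [ 0.0013 -0.0035  0.0047] ang [-0.   0.   0.2]
```

View pics/w4c.png

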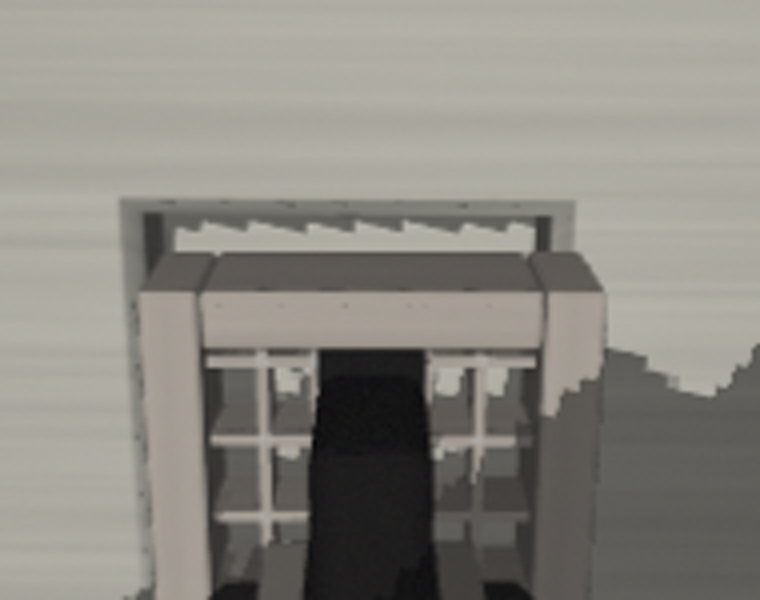

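The crop shows the frame sitting slightly to the right of the recess. The recess's near corners are at crop (120,200) and (577,203), and the frame's near corners are at (140,293) and (607,293). I'll compute the correction.

```bash
cat > rel.py <<'E'
from h import *
def run(c,L,T):
    a=np.radians(11.3);ex=np.array([np.cos(a),np.sin(a)]);ey=np.array([-np.sin(a),np.cos(a)])
    for n,u,v,z in L:
        p=onz(c,230+u/4-.4,110+v/4-.4,z)[:2]; print(n,((p-T)@ex).round(1),((p-T)@ey).round(1))
E
python3 - <<'E'
from rel import *
c=cap('wrist');print(ctrl.sense()['eef_pos'].round(1))
run(c,[('recL',120,200,50),('recR',577,203,50),('botL',160,255,62.3),('botR',580,253,62.3),('topL',140,293,84.3),('topR',607,293,84.3)],np.array([543,-110]))
E
```

```text
[ 543.8 -106.5  105.2]
recL -43.5 -36.2
recR -43.4 33.4
botL -38.1 -28.4
botR -38.6 32.2
topL -38.7 -27.4
topR -38.9 32.1
```

Emit:
{"op": "move_arm", "data": {"motion": [{"offset": [0.0004, -0.0034, 0.004], "angular": [0, 0, 0], "jaw": 0.005}, {"offset": [0.0004, -0.0034, 0.008], "angular": [0, 0, 0], "jaw": 0.005}, {"offset": [0.0004, -0.0034, 0.008], "angular": [0, 0, 0], "jaw": 0.005}]}}

```text
time_s: 5.82
eef_pos: [543.4, -110.2, 96.0]
ee_rot: [-0.0, -0.1, 0.995, 0.0]
force: [0.1, -0.9, -1.1]
grip_width: 0.15
```

Run:
```python
from h import *
print(ctrl.sense()['eef_pos'].round(1));c=cap('wrist','w5.png');print(ctrl.sense()['eef_pos'].round(1))
cv2.imwrite('pics/w5c.png',cv2.resize(c['img'][110:260,230:420,::-1],None,fx=4,fy=4,interpolation=cv2.INTER_CUBIC))
g=cv2.cvtColor(c['img'],cv2.COLOR_RGB2GRAY).astype(int)
for v in (158,166): print(v,'L',g[v:v+4,252:285].mean(0).round().astype(int),'R',g[v:v+4,358:392].mean(0).round().astype(int))
for r in (180,188): print(r,'L',g[r:r+4,252:285].mean(0).round().astype(int),'R',g[r:r+4,358:392].mean(0).round().astype(int))
print(g[150:190,310:330].mean(1).round().astype(int))
```

```text
[ 543.4 -110.2   96. ]
[ 543.5 -110.2   96.2]
158 L [168 168 168 168 168 167 168 168 168 168 168 168 168 168 168 168 168 168
 168 169 168 168 168 168 168 169 169 169 168 169 169 168 168] R [169 170 170 170 170 170 169 169 170 170 170 170 170 170 170 170 170 169
 169 169 169 169 170 169 169 170 169 169 170 169 169 169 169 169]
166 L [171 171 171 171 172 172 172 172 172 171 172 172 163 136 126 122 118 114
 102  72  66  65  66  76  96  98  98  99 100  98  98  98  98] R [111 110 107 107 107 108 109 120 133 134 130 114 114 110  90  85  86  86
  95 119 136 136 134 133 136 154 173 173 173 172 172 172 172 172]
180 L [169 169 170 169 170 170 170 170 170 170 170 169 160 135 112 110 109 109
 109 108 108 109 108 108 108 107  97  82  86  98 104 108 108] R [105 105 106 106 105 104  97  88  85 101 104 108 108 107 106 106 107 106
 106 106 106 110 122 133 151 168 169 169 169 169 168 168 168 169]
188 L [171 172 172 172 172 172 172 172 172 172 172 161 131 151 162 159 158 158
 158 157 157 158 158 158 158 156 141 116 119 156 160 160 160] R [157 158 157 157 157 157 152 128 108 149 161 160 159 158 157 156 157 158
 157 158 158 157 145 136 173 175 174 175 174 174 174 174 174 174]
[172 173 171 170 168 167 167 168 169 171 170 169 168 138 122 121 119  94
 102 129 149 170 162  86  87  88  89  90  89  88  88  88  94 151 157 158
 156 158 158 159]
```

View pics/w5c.png

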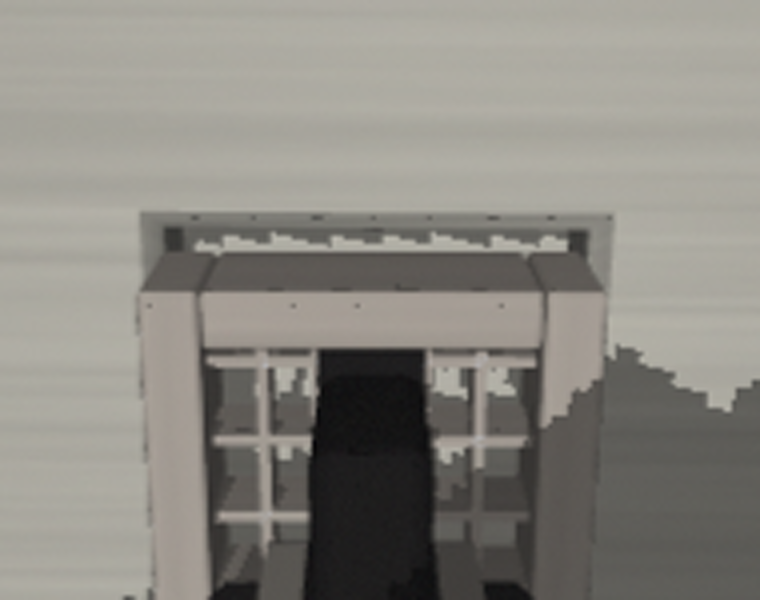

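The crop shows the recess corners at (140,212) and (613,214), and the frame bottom corners at about (160,254) and (580,254).

Run:
```python
from rel import *
c=cap('wrist')
run(c,[('recL',140,212,50),('recR',613,214,50),('botL',160,254,54),('botR',581,254,54),('topL',140,292,76),('topR',606,292,76)],np.array([543,-110]))
```

```text
recL -44.4 -35.4
recR -44.3 33.5
botL -39.1 -32.2
botR -39.3 28.5
topL -39.7 -31.2
topR -39.9 28.1
```

Emit:
{"op": "move_arm", "data": {"motion": [{"offset": [0.0004, 0.0008, 0.002], "angular": [0, 0, 0], "jaw": 0.005}, {"offset": [0.0004, 0.0008, 0.007], "angular": [0, 0, 0], "jaw": 0.005}, {"offset": [0.0004, 0.0008, 0.011], "angular": [0, 0, 0], "jaw": 0.005}, {"offset": [0.0004, 0.0008, 0.013], "angular": [0, 0, 0], "jaw": 0.005}]}}

```text
time_s: 6.42
eef_pos: [542.8, -109.4, 82.9]
ee_rot: [-0.0, -0.1, 0.995, 0.0]
force: [-0.2, 0.5, -1.8]
grip_width: 0.15
```

Emit:
{"op": "move_arm", "data": {"motion": [{"offset": [0, 0, 0.003], "angular": [0, 0, 0], "jaw": 0.005}, {"offset": [0, 0, 0.006], "angular": [0, 0, 0], "jaw": 0.005}, {"offset": [0, 0, 0.009], "angular": [0, 0, 0], "jaw": 0.005}, {"offset": [0, 0, 0.012], "angular": [0, 0, 0], "jaw": 0.005}, {"offset": [0, 0, 0.014], "angular": [0, 0, 0], "jaw": 0.005}]}}

```text
time_s: 7.05
eef_pos: [543.5, -109.8, 70.0]
ee_rot: [0.001, -0.1, 0.995, -0.001]
force: [-4.7, 1.2, 13.4]
grip_width: 0.143
```

Emit:
{"op": "move_arm", "data": {"motion": [{"offset": [0, 0, 0.001], "angular": [0, 0, 0], "jaw": 0.005}, {"offset": [0, 0, 0.002], "angular": [0, 0, 0], "jaw": 0.005}, {"offset": [0, 0, 0.002], "angular": [0, 0, 0], "jaw": 0.005}]}}

```text
time_s: 7.42
eef_pos: [543.5, -109.8, 70.0]
ee_rot: [0.001, -0.1, 0.995, -0.001]
force: [-9.9, 2.2, 24.0]
grip_width: 0.149
```

Emit:
{"op": "move_arm", "data": {"motion": [{"offset": [0, 0, -0.003], "angular": [0, 0, 0], "jaw": 0.005}, {"offset": [0, 0, -0.003], "angular": [0, 0, 0], "jaw": 0.04}, {"offset": [0, 0, -0.003], "angular": [0, 0, 0], "jaw": 0.04}, {"offset": [0, 0, -0.003], "angular": [0, 0, 0], "jaw": 0.04}, {"offset": [0, 0, -0.02], "angular": [0, 0, 0], "jaw": 0.04}]}}

```text
time_s: 8.05
eef_pos: [542.4, -109.2, 87.0]
ee_rot: [-0.001, -0.1, 0.995, 0.001]
force: [0.2, 1.7, 1.4]
grip_width: 0.468
```

Emit:
{"op": "move_arm", "data": {"motion": [{"offset": [0, 0, -0.04], "angular": [0, 0, 0], "jaw": 0.04}, {"offset": [0.02, 0, -0.09], "angular": [0, 0, 0], "jaw": 0.04}, {"offset": [0.06, 0, -0.13], "angular": [0, 0, 0], "jaw": 0.045}, {"offset": [0.07, 0, -0.18], "angular": [0, 0, 0], "jaw": 0.045}, {"offset": [0.07, 0, -0.18], "angular": [0, 0, 0], "jaw": 0.045}]}}

```text
time_s: 8.68
eef_pos: [474.9, -124.1, 272.1]
ee_rot: [0.004, -0.1, 0.995, -0.002]
force: [-0.7, 0.4, -0.2]
grip_width: 0.531
```

Run:
```python
from h import *
c=cap('wrist','w6.png');print(ctrl.sense()['eef_pos'],c['R'][2],-c['R'].T@c['t'])
s=cap('side')
a=c['img'][:,:,::-1];b=cv2.resize(s['img'][110:230,280:420,::-1],None,fx=3.33,fy=3.33,interpolation=cv2.INTER_CUBIC)[:400]
im=np.hstack([a,b]);print(im.shape);cv2.imwrite('pics/v11.png',cv2.resize(im,(800,int(800*im.shape[0]/im.shape[1]))))
```

```text
[ 474.57220704 -123.66373182  269.57628746] [ 0.32258719  0.06089629 -0.94457882] [ 392.26504186 -141.68341943  403.88197234]
(400, 1106, 3)
```

View pics/v11.png

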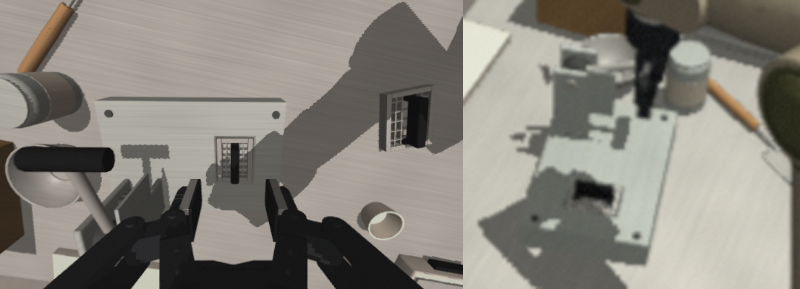

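The wrist view shows the cassette down in the recess at scaled (235,160), with its frame level with the deck. The lever grip is a black bar from about (15,158) to (114,158), and the cheeks start near (130,178) and (162,173). I'll work out the lever geometry.

Run:
```python
from h import *
c=cap('wrist');O=np.array([557.2,-179.6]);a=np.radians(11.3);M=np.array([[np.cos(a),-np.sin(a)],[np.sin(a),np.cos(a)]])
W=lambda x,y,z:np.r_[O+M@[x,y],z]
L=lambda u,v,z:(M.T@(onz(c,u,v,z)[:2]-O)).round(1)
k=1106/800
for y in(-130,-90,-50): print('pred grip',y,proj(c,W(-67.4,y,205.4)))
g=cv2.cvtColor(c['img'],cv2.COLOR_RGB2GRAY)
m=((g<45)*255).astype(np.uint8);m[:195]=0;m[245:]=0;m[:,170:]=0;ys,xs=np.where(m>0);print('bar',xs.min(),xs.max(),np.percentile(ys,[2,50,98]),xs.size)
b=L(xs.min(),np.median(ys),205),L(xs.max(),np.median(ys),205);print(b)
for u,v in((130,178),(162,173)):print('cheek top z185',L(u*k,v*k,185),'z100',L(u*k,v*k,100),'z50',L(u*k,v*k,50))
print('deck corner',L(97*k,98*k,50),L(284*k,99*k,50))
# cassette frame & recess
print('cassette corners z50',[L(u*k,v*k,50) for u,v in((216,137),(254,137),(251,183),(215,183))])
print('world grip +20y',W(-67.4,-66,205))
```

```text
pred grip -130 [ 25.61950916 225.70651879]
pred grip -90 [ 85.9050553  225.78874998]
pred grip -50 [145.56960366 225.8926436 ]
bar 0 152 [207. 224. 241.] 4966
(array([ -68.5, -146.9]), array([-68.6, -45.7]))
cheek top z185 [-41.5 -39.5] z100 [  2.9 -82.5] z50 [  29.1 -107.9]
cheek top z185 [-47.4  -5. ] z100 [ -5.3 -34.5] z50 [ 19.4 -51.8]
deck corner [-107.4 -138.4] [-107.1  148.1]
cassette corners z50 [array([-45.6,  42.2]), array([-45.8, 104.1]), array([ 38.3, 101.6]), array([38.5, 38.7])]
world grip +20y [ 504.03901753 -257.52733759  205.        ]
```

Run:
```python
from h import *
print(ctrl.sense()['joints'].round(2))
O=np.array([557.2,-179.6]);a=np.radians(11.3);M=np.array([[np.cos(a),-np.sin(a)],[np.sin(a),np.cos(a)]])
W=lambda x,y,z:np.r_[O+M@[x,y],z]
P=W(-67.4,-63,205.4);print(P);tgt([P[0],P[1],270],11.3)
```

```text
[-0.49  0.22  1.56  0.    1.37 -2.27]
[ 503.4511791  -254.58549361  205.4       ]
t 8.825 at [ 474.2 -123.2  267.1] F [ 0.4  0.3 -0.4] w 0.53 | off [-0.0024 -0.1346 -0.003 ] ang [ 0.  -0.  90.2]
```

Emit:
{"op": "move_arm", "data": {"motion": [{"offset": [0, -0.015, 0], "angular": [0, 0, 10], "jaw": 0.055}, {"offset": [0, -0.03, 0], "angular": [0, 0, 20], "jaw": 0.055}, {"offset": [0, -0.045, 0], "angular": [0, 0, 30], "jaw": 0.055}, {"offset": [0, -0.06, 0], "angular": [0, 0, 40], "jaw": 0.055}, {"offset": [0, -0.075, 0], "angular": [0, 0, 50], "jaw": 0.055}]}}

```text
time_s: 9.45
eef_pos: [489.4, -197.1, 266.0]
ee_rot: [-0.001, 0.332, 0.943, 0.0]
force: [0.3, 0.1, -0.8]
grip_width: 0.645
```

Run:
```python
from h import *
tgt([503.5,-254.6,270],11.3)
```

```text
t 9.45 at [ 489.4 -197.1  266. ] F [ 0.3  0.1 -0.8] w 0.645 | off [-0.047  -0.0359 -0.0041] ang [-0.1 -0.1 39.9]
```

Emit:
{"op": "move_arm", "data": {"motion": [{"offset": [-0.012, -0.009, 0], "angular": [0, 0, 10], "jaw": 0.055}, {"offset": [-0.024, -0.018, 0], "angular": [0, 0, 20], "jaw": 0.055}, {"offset": [-0.036, -0.027, 0], "angular": [0, 0, 30], "jaw": 0.055}, {"offset": [-0.047, -0.036, 0], "angular": [0, 0, 40], "jaw": 0.055}, {"offset": [-0.047, -0.036, 0], "angular": [0, 0, 40], "jaw": 0.055}]}}

```text
time_s: 10.07
eef_pos: [503.6, -254.6, 265.9]
ee_rot: [-0.001, 0.632, 0.775, 0.0]
force: [0.4, -0.9, 0.1]
grip_width: 0.645
```

Run:
```python
from h import *
c=cap('wrist','w7.png')
tgt([503.5,-254.6,197],11.3)
cv2.imwrite('pics/v12.png',c['img'][:,:,::-1])
g=cv2.cvtColor(c['img'],cv2.COLOR_RGB2GRAY);m=((g<50)*255).astype(np.uint8)
O=np.array([557.2,-179.6]);a=np.radians(11.3);M=np.array([[np.cos(a),-np.sin(a)],[np.sin(a),np.cos(a)]])
for y in(-130,-90,-50):
  for dx in(-12,0,12): print(y,dx,proj(c,np.r_[O+M@[-67.4+dx,y],205.4]).round())
```

```text
t 10.125 at [ 503.6 -254.1  266.2] F [-0.1  0.2 -0.9] w 0.639 | off [-0.0006 -0.0001  0.0692] ang [-0.1 -0.1  0.4]
-130 -12 [307. 305.]
-130 0 [323. 305.]
-130 12 [339. 305.]
-90 -12 [306. 257.]
-90 0 [323. 257.]
-90 12 [340. 257.]
-50 -12 [305. 203.]
-50 0 [323. 203.]
-50 12 [342. 203.]
```

View pics/v12.png

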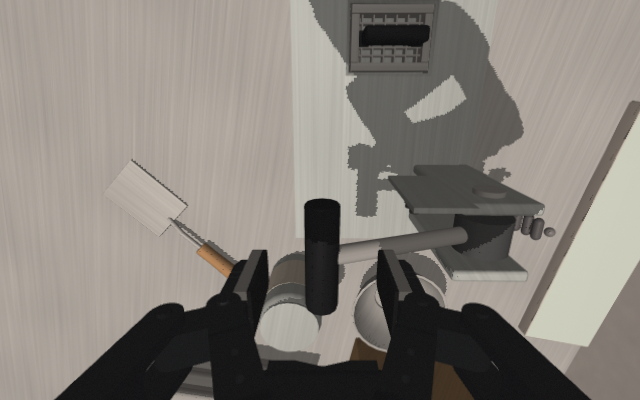

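The wrist view shows the bar at u≈305–341 (centre 322), midway between the fingers (258 and 386). The rod meets it near v≈250, clear of the pad's place at y=-63. The cassette sits flush at (393,37). I'll descend and grip.

Emit:
{"op": "move_arm", "data": {"motion": [{"offset": [0, 0, 0.025], "angular": [0, 0, 0], "jaw": 0.055}, {"offset": [0, 0, 0.05], "angular": [0, 0, 0], "jaw": 0.055}, {"offset": [0, 0, 0.069], "angular": [0, 0, 0], "jaw": 0.055}, {"offset": [0, 0, 0.069], "angular": [0, 0, 0], "jaw": 0.055}]}}

```text
time_s: 10.62
eef_pos: [503.2, -253.3, 197.0]
ee_rot: [-0.002, 0.631, 0.775, 0.0]
force: [-0.2, 0.7, 0.6]
grip_width: 0.643
```

Emit:
{"op": "move_arm", "data": {"motion": [{"offset": [0, 0, 0], "angular": [0, 0, 0], "jaw": 0.012}, {"offset": [0, 0, 0], "angular": [0, 0, 0], "jaw": 0.012}, {"offset": [0, 0, 0], "angular": [0, 0, 0], "jaw": 0.012}, {"offset": [0, 0, 0], "angular": [0, 0, 0], "jaw": 0.012}, {"offset": [0, 0, 0], "angular": [0, 0, 0], "jaw": 0.012}], "squeeze": 60}}

```text
time_s: 11.25
eef_pos: [503.2, -254.6, 199.5]
ee_rot: [0.0, 0.633, 0.775, -0.001]
force: [-6.0, 0.3, 4.3]
grip_width: 0.26
```

Run:
```python
from h import *
s=ctrl.sense();p=s['eef_pos'];print(p)
a=np.radians(11.3)
for q in (.1,.2,.3,.4,.5,.56,.62,.64):
    # TCP relative to grip centre in cutter xz: (0,-8) at q=0, grip centre from pivot
    f=lambda q:np.array([[np.cos(q),-np.sin(q)],[np.sin(q),np.cos(q)]])
    r0=np.array([-140*np.cos(.33),140*np.sin(.33)-(205.4-p[2])])
    # rotation: -x dir -> -z dir : angle +q in (x,z) plane
    r=f(q)@r0; d=r-r0
    print(q,'tool y',round(d[0],1),'tool z',round(-d[1],1),'deg',round(np.degrees(q),1))
```

```text
[ 503.20863006 -254.57259416  199.48551011]
0.1 tool y -3.3 tool z 13.4 deg 5.7
0.2 tool y -5.2 tool z 27.1 deg 11.5
0.3 tool y -5.7 tool z 40.9 deg 17.2
0.4 tool y -4.9 tool z 54.7 deg 22.9
0.5 tool y -2.7 tool z 68.3 deg 28.6
0.56 tool y -0.7 tool z 76.4 deg 32.1
0.62 tool y 1.7 tool z 84.3 deg 35.5
0.64 tool y 2.7 tool z 86.9 deg 36.7
```

Emit:
{"op": "move_arm", "data": {"motion": [{"offset": [0, -0.002, 0.0065], "angular": [-2.8, 0, 0], "jaw": 0.012}, {"offset": [0, -0.0033, 0.0134], "angular": [-5.7, 0, 0], "jaw": 0.012}, {"offset": [0, -0.0045, 0.02], "angular": [-8.6, 0, 0], "jaw": 0.012}, {"offset": [0, -0.0052, 0.0271], "angular": [-11.5, 0, 0], "jaw": 0.012}, {"offset": [0, -0.0055, 0.034], "angular": [-14.3, 0, 0], "jaw": 0.012}]}}

```text
time_s: 11.88
eef_pos: [497.7, -255.7, 165.5]
ee_rot: [0.079, 0.627, 0.769, 0.096]
force: [-10.2, 2.5, 12.9]
grip_width: 0.259
```

```bash
cat > nx.py <<'E'
from h import *
def nxt(qs):
    s=ctrl.sense();q=s['ee_rot'];R0=R.from_quat([q[1],q[2],q[3],q[0]]);p=s['eef_pos']
    a=np.radians(11.3);ex=np.array([np.cos(a),np.sin(a),0]);ey=np.array([-np.sin(a),np.cos(a),0]);ez=np.array([0,0,1.])
    O=np.array([557.2,-179.6,0]);pv=O+65*ex-90*ey+160*ez
    z=R0.apply([0,0,1]);tilt=np.arctan2(z@ex,-z@ez)
    g=p-8*z+0  # grasp point
    r=g-pv; print('p',p.round(1),'F',s['force'].round(1),'tilt(rad)',tilt.round(3),'grasp rel pivot x,z',(r@ex).round(1),(r@ez).round(1),'elev q=',(.33-np.arctan2(r@ez,-(r@ex))).round(3),'r',np.hypot(r@ex,r@ez).round(1),'w',s['grip_width'])
    for Q in qs:
        rot=R.from_rotvec(-ey*(Q-tilt)); d=rot.apply(p-pv)-(p-pv)
        print(Q,'off',R0.inv().apply(d).round(4)/1000,'ang',np.degrees((R0.inv()*rot*R0).as_rotvec()).round(1))
E
python3 -c "
from nx import *
nxt([.3,.35,.4,.45,.5,.56,.62])"
```

```text
p [ 497.7 -255.7  165.5] F [-10.2   2.5  12.9] tilt(rad) 0.25 grasp rel pivot x,z -140.2 13.2 elev q= 0.236 r 140.8 w 0.25947559765497524
0.3 off [ 7.3000e-06 -1.8016e-03  6.6434e-03] ang [-2.9 -0.  -0. ]
0.35 off [ 1.31000e-05 -3.27700e-03  1.34012e-02] ang [-5.7 -0.  -0. ]
0.4 off [ 1.72000e-05 -4.41270e-03  2.02243e-02] ang [-8.6 -0.  -0. ]
0.45 off [ 1.97000e-05 -5.20600e-03  2.70956e-02] ang [-11.4  -0.1  -0. ]
0.5 off [ 2.0600e-05 -5.6549e-03  3.3998e-02] ang [-14.3  -0.1  -0. ]
0.56 off [ 1.96000e-05 -5.73750e-03  4.22976e-02] ang [-17.7  -0.1  -0. ]
0.62 off [ 1.62000e-05 -5.32220e-03  5.05872e-02] ang [-21.2  -0.1  -0. ]
```

Emit:
{"op": "move_arm", "data": {"motion": [{"offset": [0, -0.0016, 0.0066], "angular": [-2.9, 0, 0], "jaw": 0.012}, {"offset": [0, -0.003, 0.0134], "angular": [-5.7, 0, 0], "jaw": 0.012}, {"offset": [0, -0.0042, 0.0202], "angular": [-8.6, 0, 0], "jaw": 0.012}, {"offset": [0, -0.0048, 0.0271], "angular": [-11.4, 0, 0], "jaw": 0.012}, {"offset": [0, -0.0052, 0.034], "angular": [-14.3, 0, 0], "jaw": 0.012}]}}

```text
time_s: 12.5
eef_pos: [500.7, -255.1, 130.7]
ee_rot: [0.157, 0.612, 0.751, 0.191]
force: [-14.2, 1.7, 8.8]
grip_width: 0.262
```

```bash
python3 -c "
from nx import *
nxt([.53,.56,.59,.62,.63])"
```

```text
p [ 500.7 -255.1  130.7] F [-14.2   1.7   8.8] tilt(rad) 0.499 grasp rel pivot x,z -139.0 -22.2 elev q= 0.489 r 140.8 w 0.2618362947660472
0.53 off [ 1.0000e-07 -1.1314e-03  4.0704e-03] ang [-1.7 -0.  -0. ]
0.56 off [-4.0000e-07 -2.1212e-03  8.1004e-03] ang [-3.5 -0.  -0. ]
0.59 off [-1.60000e-06 -2.98970e-03  1.21582e-02] ang [-5.2 -0.  -0. ]
0.62 off [-3.50000e-06 -3.73600e-03  1.62403e-02] ang [-6.9 -0.  -0. ]
0.63 off [-4.30000e-06 -3.95760e-03  1.76057e-02] ang [-7.5 -0.  -0. ]
```

Emit:
{"op": "move_arm", "data": {"motion": [{"offset": [0, -0.0012, 0.0041], "angular": [-1.7, 0, 0], "jaw": 0.012}, {"offset": [0, -0.0023, 0.0081], "angular": [-3.5, 0, 0], "jaw": 0.012}, {"offset": [0, -0.0033, 0.0122], "angular": [-5.2, 0, 0], "jaw": 0.012}, {"offset": [0, -0.0042, 0.0169], "angular": [-7.2, 0, 0], "jaw": 0.012}, {"offset": [0, -0.0042, 0.0169], "angular": [-7.2, 0, 0], "jaw": 0.012}]}}

```text
time_s: 13.12
eef_pos: [505.5, -254.1, 113.7]
ee_rot: [0.195, 0.602, 0.737, 0.238]
force: [-11.9, 0.9, 7.1]
grip_width: 0.258
```

```bash
cat > chk.py <<'E'
from nx import *
nxt([.62])
O=np.array([557.2,-179.6]);a=np.radians(11.3);M=np.array([[np.cos(a),-np.sin(a)],[np.sin(a),np.cos(a)]])
for n in('top','side','wrist'):
    c=cap(n,n+'_end.png');g=cv2.cvtColor(c['img'],cv2.COLOR_RGB2GRAY)
    for y in(-130,-90): print(n,y,[ (q,proj(c,np.r_[O+M@[65-140*np.cos(.33-q),y],160+140*np.sin(.33-q)]).round(1).tolist()) for q in(.52,.62,.72)])
E
python3 chk.py
python3 - <<'E'
from h import *
c=cv2.imread('pics/wrist_end.png',0)
for v in range(200,300,10): 
    r=c[v];i=np.where(r[240:420]<45)[0]+240;print(v,(i.min(),i.max(),len(i)) if len(i) else None)
E
```

```text
p [ 505.5 -254.1  113.7] F [-11.9   0.9   7.1] tilt(rad) 0.625 grasp rel pivot x,z -135.0 -39.8 elev q= 0.617 r 140.8 w 0.2583956461014349
0.62 off [ 6.000e-07  2.019e-04 -6.855e-04] ang [0.3 0.  0. ]
top -130 [(0.52, [438.6, 222.1]), (0.62, [436.9, 221.5]), (0.72, [435.2, 220.4])]
top -90 [(0.52, [424.8, 224.6]), (0.62, [423.2, 223.9]), (0.72, [421.7, 222.8])]
side -130 [(0.52, [362.2, 141.9]), (0.62, [361.1, 144.3]), (0.72, [359.6, 146.6])]
side -90 [(0.52, [360.6, 148.7]), (0.62, [359.5, 151.1]), (0.72, [358.0, 153.5])]
wrist -130 [(0.52, [334.2, 410.3]), (0.62, [323.4, 386.6]), (0.72, [316.4, 365.6])]
wrist -90 [(0.52, [335.5, 344.9]), (0.62, [323.8, 324.7]), (0.72, [316.2, 306.9])]
200 None
210 None
220 None
230 None
240 None
250 (np.int64(297), np.int64(348), 52)
260 (np.int64(272), np.int64(373), 78)
270 (np.int64(268), np.int64(376), 84)
280 (np.int64(265), np.int64(379), 88)
290 (np.int64(259), np.int64(385), 117)
```

Emit:
{"op": "move_arm", "data": {"motion": [{"offset": [0, 0, 0], "angular": [0, 0, 0], "jaw": 0.012}, {"offset": [0, 0, 0], "angular": [0, 0, 0], "jaw": 0.012}, {"offset": [0, 0, 0], "angular": [0, 0, 0], "jaw": 0.012}, {"offset": [0, 0, 0], "angular": [0, 0, 0], "jaw": 0.012}]}}

```text
time_s: 13.78
eef_pos: [505.4, -254.1, 113.8]
ee_rot: [0.195, 0.602, 0.737, 0.238]
force: [-13.1, 1.1, 6.7]
grip_width: 0.261
```

```bash
python3 -c "
from nx import *
nxt([.62])
ctrl.finish_job()"
```

```text
p [ 505.4 -254.1  113.8] F [-13.1   1.1   6.7] tilt(rad) 0.624 grasp rel pivot x,z -135.1 -39.7 elev q= 0.616 r 140.8 w 0.2614440850461003
0.62 off [ 3.000e-07  1.726e-04 -5.861e-04] ang [0.3 0.  0. ]
the job is handed in; nothing more can be done
```

I pressed the small steel cassette home in the recess, then gripped the lever and brought it down to the third notch. I handed the job in at about 13.8 s with the gripper still holding it there.

- **Cassette:** It stopped hard at the predicted home height. Pressing on raised the push from 13 to 24 N without any movement. The wrist pictures afterwards showed its frame flush with the deck.
- **Lever:** At hand-in the arm's position gave an angle of about 0.62 rad, steady over the last 0.6 s. In the last wrist picture the grip sat where a 0.62 rad lever should be, judged from pixel values only because my picture views were used up.
- **Clicks:** I inferred them from angle and force and did not see each one separately.
- **Side load:** About 13 N of sideways force remained on the grip, with 7 N upward.
- **Disagreements:** The overhead and wrist cameras put the cassette about 6 mm apart before the grasp; I used the wrist value. Over the recess the cassette moved about 4 mm when 1.7 mm was commanded, so I re-measured twice and corrected before inserting.
- **Other items:** I saw no contact with anything else on the bench, but did not re-measure their positions at the end.

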